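Hang the hooked turner on the grill rail

TASK

Lean the hooked turner on the sloping rest, blade edge down on the lip, back against the board and tab end up, and let go of it there; then take it again by its top tab, hook it upright over the open stretch of the rail, well short of the pale band on the side away from the ladle, and slide it along, without lifting it off the rail, until the hook sits at the middle of the band. Leave it hanging there and leave the loose things around it where they are.

Things in the scene. Friction and masses are not known exactly. Their poses are not given: they have to be found in the camera images.
- hanger: Hooked turner, steel, about 0.2 kg, 195 mm long, starts lying on its flat back (the other turner has no hook). x runs from blade to tab, y across, z out of the back (up while it lies); origin on the back's centre line. Blade: x -95 to -15 mm, 70 wide, z 0 to 4. Dark handle: x -36 to 60, 18 wide, z 0 to 12, bare for x -15 to 30. Hung up, x points up and it tips about 0.17 rad.
- hanger_edge (a point): Middle of the turner's blade edge, on the back (x -95, y 0, z 0 mm in the turner's frame); orientation as the turner.
- hanger_hook (a point): Rail axis position in the hook (turner frame x 51.5, y 0, z 20 mm; axes as the turner). Hook, 16 mm wide in y: bridge at x 60 to 66 from the back to z 42; tip leg from it back to x 30, z 36 to 42. Mouth 24 wide (z 12 to 36), 30 deep, open towards the blade; its end is a V (90 degrees, apex x 60, z 20) that centres the bar.
- hanger_tab (a point): Grip point in the tab (turner frame x 87, y 0, z 19 mm; axes as the turner), 35 mm above the rail's axis when hung. Tab: x 66 to 100, 14 wide in y, z 8 to 30.
- rest: Fixed steel rest: board 110 mm wide, sloping at 45 degrees, rising towards the rest's own +x, with a lip at its foot standing 22 mm square to the board. The board ends 125 mm up the slope from the lip (125 mm high, 38 mm to +x of the origin), so the turner's hook and tab stand out beyond its top. Origin on the bench under it; z up.
- rest_seat (a point): Middle of the inner corner of board and lip, where the turner's blade edge sits (x -50, y 0, z 35 mm in the rest's frame); orientation as the rest (not sloped).
- rail: Fixed rail stand: level round dark bar 12 mm across, axis 200 mm up, along the stand's y, between posts 18 mm across at y -180 and +180 mm (212 high). A ladle fixed to it hangs at y +140 (its hook 11 mm above the bar's axis). Origin on the bench under the bar's middle; z up.
- rail_mid (a point): Middle of the bar's axis, 200 mm up; orientation as the rail stand.
- mark: Pale paper band, 40 mm long, round the bar and no obstacle; origin at its middle on the bar's axis, y along the bar, towards the ladle. The hook is to be put on at least 60 mm to -y of it.
- plain_turner: Bystander: plain turner lying flat, 193 mm long, blade 60 mm wide, handle 18 mm wide and 12 high, no hook; origin under its middle.
- oil_bottle: Bystander: bottle, 60 mm across, 190 high; origin under its middle.
- sauce_jar: Bystander: jar, 70 mm across, 100 high; origin under its middle.
- mug: Bystander: mug, 76 mm across, 85 high; origin under its middle.
- tomato_can: Bystander: can, 74 mm across, 110 high; origin under its middle.
- bowl: Bystander: steel bowl, 130 mm across, 45 high; origin under its middle.
- dough_cutter: Bystander: dough cutter standing on its blade, 110 mm wide, 88 high; origin under its middle.
Things that resemble listed ones, but are neither listed nor needed, are in the scene too. Leave any orange or yellow look-alike of the hanger alone.

How it is judged:
On the way, in this order (a step that is already met when the one before it is completed fails the run):
1. the turner leans on the rest, blade edge on the lip, tab end up, and the gripper has let go (distance between hanger_edge and rest_seat below 0.03 m and angle between hanger's own x axis and vertical between 0.6 and 0.97 rad and angle between hanger's own z axis and vertical below 0.97 rad and contact force between the fingers and hanger below 0.05 N and linear speed of hanger below 0.03 m/s), for 0.2 s.
2. the turner is hooked upright over the bar, at least 55 mm short of the band's middle on the side away from the ladle (x of hanger_hook in the frame of rail_mid between -0.014 and 0.014 m and z of hanger_hook in the frame of rail_mid between -0.012 and 0.012 m and angle between hanger's own x axis and vertical below 0.35 rad and y of hanger_hook in the frame of mark below -0.055 m and y of hanger_hook in the frame of rail_mid above -0.17 m), for 0.1 s.
At the end, for the whole second after the job is handed in: The turner hangs by its hook on the bar, tab up (within 0.35 rad of upright), the hook's middle within 12 mm of the band's middle along the bar, at rest and let go (x of hanger_hook in the frame of rail_mid between -0.014 and 0.014 m and z of hanger_hook in the frame of rail_mid between -0.012 and 0.012 m and angle between hanger's own x axis and vertical below 0.35 rad and y of hanger_hook in the frame of mark between -0.012 and 0.012 m and linear speed of hanger below 0.03 m/s and angular speed of hanger below 0.3 rad/s and contact force between hanger and rail above 0.5 N); the robot touches nothing.
It fails at once if the turner is lifted off the bar near or past the band (hook more than 20 mm above its seat, from 45 mm short of the band's middle onwards, over the bar) (y of hanger_hook in the frame of mark between -0.045 and 0.15 m and x of hanger_hook in the frame of rail_mid between -0.04 and 0.04 m and z of hanger_hook in the frame of rail_mid above 0.02 m and angle between hanger's own x axis and vertical below 0.6 rad).
It fails at once if a loose bystander is moved more than 30 mm (distance of any of plain_turner, oil_bottle, sauce_jar, mug, tomato_can, bowl, dough_cutter from where it was at the start of the episode above 0.03 m).
It also fails if it takes over 72 s, if anything falls off the work surface, if the arm or the gripper's body presses on something with over 40 N, if the wrist force passes 120 N, or if a joint passes its speed limit or range.

ROBOT

A 6-joint arm with a two-finger parallel gripper is mounted at the origin on the work surface. World frame = base frame: x ahead of the robot, y to its left, z up, the work surface at z = 0. Lengths are in m, angles in rad, forces in N, time in s.
With the tool pointing down it reaches from about 0.35 to 0.775 m from the base axis. Payload 5.5 kg.
Tool frame: the origin (TCP) lies at the very end of the fingers, on their centre line; the grasp point (between the pads) lies 19 mm behind it (bot.tcp_to_grasp is the distance from the TCP to the grasp point, in m); z points along the fingers, y is the direction in which the jaws open and shut (so a half turn about z gives the same grasp; the last joint's range is limited). The gripper opens to 85 mm and grips with 20 to 120 N. Pads are 22 mm wide; open, the fingers measure 114 mm over their backs; the gripper's body (76 mm by 85 mm) begins 54 mm behind the grasp point. The pads swing forward as they close: fully open they stand 13 mm farther back than shut.
Start: joints at [-1.307, 0.313, 0.046, 1.304, 0, 1.431], TCP at [0.226, -0.529, 0.231] pointing down, gripper open.
Joint ranges: [-2.76, 2.76], [-0.86, 1.69], [-1.03, 1.26], [-2.2, 2.34], [-1.47, 1.5], [-3.14, 3.14]. Speed limits (rad/s): [2.57, 2.57, 3.14, 3.14, 3.14, 3.14].

INTERFACE

Orientations are given as a rotation vector (axis times angle).
In Python, from plant import bot gives the robot as it stands.
- The arm moves only by the tool drive_tool, never from a script. Its argument "deltas" is a list that holds one entry, the list of rows, each a list of 7 numbers: the turn, a rotation vector about the tool's x, y, z in degrees, then the shift along the tool's x, y, z in mm, then the closure, from 0 (fully open) to 1 (shut). A call has 1 to 12 rows; each row shifts and turns the commanded pose from where the row before left it, along the tool's axes as they then stand; what a row does not reach is not made up. A row lasts 1/10 s, in which the tool goes at most 50 mm and 8.59 degrees, less where a joint would pass 70% of its speed; a pose out of reach is approached as far as the arm can. A call with a gripper value outside its range is refused whole. The fingers move at their own pace and stop on an object; "grip_force" is the grip in N (left out, the last holds). Time passes only in rows, so rows that do not move let the fingers close. It gives the time, the measured TCP pose, the force and the opening at its end, in the units of the state.
- bot.get_state(): the state, without advancing time (a new reading comes with each control period).
- bot.snapshot(name): name is "scene" or "top" or "wrist"; returns a dict with "color" (480x640x3 uint8, red, green, blue), "depth" (480x640 float32, m along the optical axis (not along the pixel's ray), 0 where there is no reading), "fov_y" (degrees; the focal length in pixels is half the picture's height over the tangent of half this angle, whatever the lens; pixels are square), "cx", "cy" (the principal point, pixels), "k1" (the pictures are not rectified: a ray, as slopes to the right and down, at radius r is drawn at 1 + k1 r^2 times it, then the intrinsics apply), "extrinsics" (4x4, takes a point from world to camera coordinates). Camera axes: x right, y down, z forward; pixel columns grow to the right and rows downward; lengths in m; the calibration is good to about 2 mm. A picture is of the moment at which its call begins.
- bot.job_done(): hands the job in, once; it reports no verdict.
Trained networks look in the newest picture that a camera, given by its name, has taken for a name from the list of things; names that differ only in an ending like _2 or _b are one class to them, and where a whole thing is asked for, a point or a joint stands for the part that bears it (a point fixed in the world has none). Each returns a list of dicts, best first, with "score" (0 to 1); they miss things now and then, are a little off and sometimes report something else, mostly with a low value. They report only what shows in the picture. A call takes as long as a camera call. They do not tell look-alikes from the thing itself.
- bot.masks_of(camera, label): "mask" (480x640 bool, what is visible of it).
- bot.tip_of(camera, label): "at" ([x, y, z] in m, in world coordinates, good to about 4 mm: a listed point, or the origin of a listed thing).
The state is a dict: "time": time; "joints": joint angles; "qvel": joint speeds; "joint_torque": joint torques, N m; "position": TCP position; "orientation": TCP orientation; "contact_force": force on the tool from outside, world axes, zero at the start; "torque": the same for the moment, N m; "opening": finger opening in m.
Only numpy, scipy, OpenCV 4.12 (cv2) and the standard library are available. Lean on these libraries where they do the work, as an engineer would, in place of code of your own. Each camera call takes 0.05 s, during which the arm holds its last target. There are 200 camera calls.

## Working session

There is one attempt and no reset: what is moved stays moved. The work goes in short steps, Python scripts to look and compute and a tool call to move; the robot and the scene stay as the last step left them, time stands still between calls to the robot, and variables do not carry over. Pictures are saved under pics/ and viewed, about 8 in all and at most 12, crops included, and the job is handed in when it is done.

Besides the shell and the picture viewer there is one more tool, called after "Call:" by a JSON object that holds its "method" and its "body", one argument or row to a line. drive_tool: Moves the arm, as the interface text tells. Its arguments: {"type":"object","properties":{"deltas":{"type":"array"},"grip_force":{"type":"number"}},"required":["deltas"]}

```bash
ls; mkdir -p pics
cat > h.py <<'E'
import numpy as np, cv2
from plant import bot
from scipy.spatial.transform import Rotation as R
def snap(c):
    return bot.snapshot(c)
def K(s):
    f=240/np.tan(np.radians(s['fov_y'])/2); return f
def pts(s, mask=None):
    f=K(s); v,u=np.mgrid[0:480,0:640]; 
    if mask is None: mask=np.ones((480,640),bool)
    d=s['depth']; m=mask&(d>0); u=u[m];v=v[m];z=d[m]
    xd=(u-s['cx'])/f; yd=(v-s['cy'])/f; x,y=xd.copy(),yd.copy()
    for _ in range(8):
        k=1+s['k1']*(x*x+y*y); x=xd/k;y=yd/k
    p=np.c_[x*z,y*z,z]; E=s['extrinsics']
    return (p-E[:3,3])@E[:3,:3], np.c_[u,v]
def proj(s,P):
    E=s['extrinsics'];p=np.atleast_2d(P)@E[:3,:3].T+E[:3,3];x=p[:,:2]/p[:,2:]
    r=(x**2).sum(1,keepdims=True); return x*(1+s['k1']*r)*K(s)+[s['cx'],s['cy']]
def save(s,n): cv2.imwrite('pics/'+n,s['color'][...,::-1])
E
python3 - <<'E'
from h import *
for c in ['top','scene']:
    s=snap(c); save(s,c+'1.png'); print(c,s['fov_y'],s['k1'],np.round(np.linalg.inv(s['extrinsics'])[:3,3],3))
    for l in ['hanger','hanger_edge','hanger_hook','hanger_tab','rest','rest_seat','rail','rail_mid','mark','plain_turner','oil_bottle','sauce_jar','mug','tomato_can','bowl','dough_cutter']:
        print(l,[(round(d['score'],2),np.round(d['at'],3).tolist(),proj(s,d['at'])[0].astype(int).tolist()) for d in bot.tip_of(c,l)][:4])
print(bot.get_state())
E
```

```text
pics
top 52.993321626562214 0.013241680717756695 [0.425 0.047 1.224]
hanger [(0.9, [0.456, 0.158, -0.001], [276, 266]), (0.79, [0.228, 0.282, 0.003], [227, 359]), (0.76, [0.315, 0.524, 0.003], [130, 326])]
hanger_edge [(0.73, [0.384, 0.597, 0.002], [101, 299]), (0.69, [0.37, 0.198, 0.001], [260, 301]), (0.6, [0.138, 0.273, 0.002], [231, 396])]
hanger_hook [(0.77, [0.505, 0.141, 0.02], [282, 246]), (0.66, [0.282, 0.288, 0.018], [223, 338]), (0.62, [0.282, 0.492, 0.019], [140, 339])]
hanger_tab [(0.95, [0.541, 0.12, 0.025], [290, 232]), (0.84, [0.257, 0.464, 0.019], [151, 349]), (0.65, [0.318, 0.289, 0.017], [223, 323]), (0.2, [0.507, 0.139, 0.022], [283, 246])]
rest [(0.58, [0.512, -0.187, -0.0], [411, 242]), (0.37, [0.371, 0.201, 0.0], [259, 300])]
rest_seat [(0.97, [0.515, -0.142, 0.034], [395, 240])]
rail [(0.16, [0.506, 0.362, 0.001], [195, 248])]
rail_mid [(0.97, [0.602, 0.179, 0.2], [257, 196]), (0.54, [0.681, -0.325, 0.003], [463, 175]), (0.24, [0.539, 0.12, 0.024], [290, 233])]
mark [(0.69, [0.6, 0.178, 0.199], [257, 197])]
plain_turner [(0.7, [0.464, -0.41, -0.003], [499, 259
[... 2038 characters left out ...]
[345, 344])]
{'time': 1.7, 'joints': array([-1.30660158e+00,  3.13210076e-01,  4.61007188e-02,  1.30359593e+00,
        4.84237763e-06,  1.43122748e+00]), 'qvel': array([ 4.40105725e-05,  5.24162397e-04,  2.31077585e-06, -1.61059153e-03,
       -1.26695456e-03, -1.04064017e-03]), 'joint_torque': array([-1.00468307e-03, -4.80458486e+01,  2.98805827e+01,  3.55171223e-04,
       -1.34186739e-04,  2.37540014e-06]), 'position': array([ 0.22592751, -0.52880174,  0.23131774]), 'orientation': array([3.07770128e+00, 6.29912837e-01, 1.64966959e-05]), 'contact_force': array([ 0.95827581, -0.35921199,  0.2156582 ]), 'torque': array([-0.01167992,  0.00199762, -0.06989727]), 'opening': 0.0855916229273989}
```

View pictures.

View pics/top1.png

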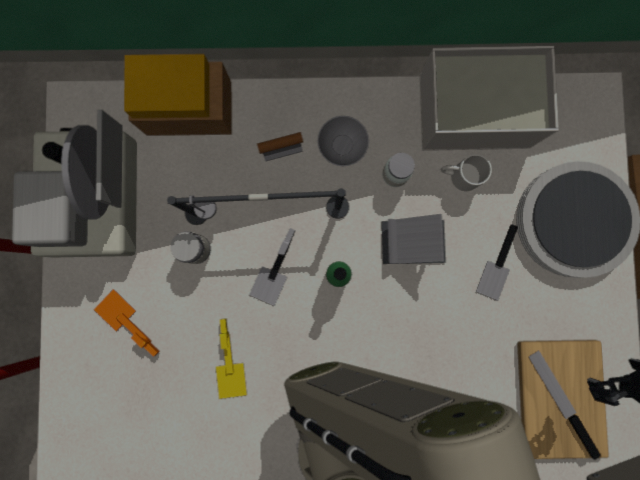

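View pics/scene1.png

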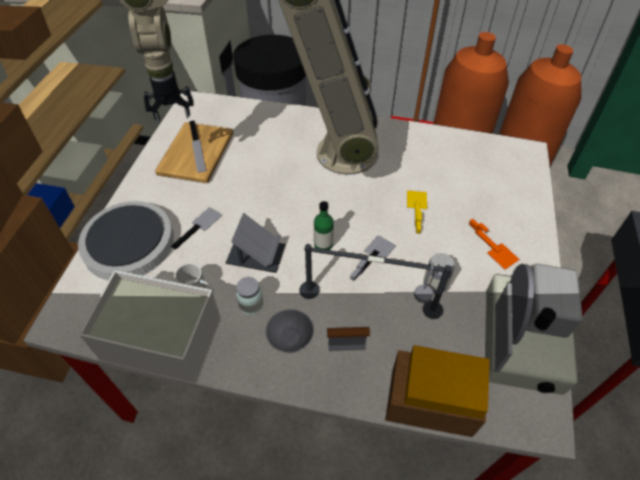

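Candidates for the hooked turner in the top picture: steel with dark handle and hook at (276,266); yellow look-alike (229,360); orange look-alike (130,325); plain turner (497,262), which has no hook. I choose (276,266). Band at (258,197), ladle on the +y side at (203,210), rest at (412,240).

Run:
```python
from h import *
for c in ['top','scene']:
    s=snap(c); P,uv=pts(s); col=s['color'][uv[:,1],uv[:,0]].astype(int)
    b=(abs(P[:,2]-.2)<.012)&(abs(P[:,0]-.6)<.03)&(P[:,1]>.03)&(P[:,1]<.33)
    q=P[b]; f=np.polyfit(q[:,1],q[:,0],1); print(c,'bar n',b.sum(),'x=%.4f at y=.18, slope %.4f'%(np.polyval(f,.18),f[0]),'ztop',np.percentile(q[:,2],[50,90]))
    m=b&(col.min(1)>110); print(' band y',np.percentile(P[m,1],[2,50,98]) if m.any() else None,m.sum(),P[m].mean(0))
    # rest board
    r=(abs(P[:,0]-.512)<.07)&(abs(P[:,1]+.185)<.09)&(P[:,2]>.04)&(P[:,2]<.13); q=P[r]
    for _ in range(4):
        ce=q.mean(0); n=np.linalg.svd(q-ce,full_matrices=False)[2][2]; n*=np.sign(n[2]); q=q[abs((q-ce)@n)<.006]
    print(' board n',len(q),np.round(n,3),np.round(ce,4)); 
    sl=np.array([-n[0],-n[1],0]);  hd=np.degrees(np.arctan2(n[1],n[0])); print(' normal heading',hd,'tilt',np.degrees(np.arccos(n[2])))
    t=np.cross([0,0,1],n);t/=np.linalg.norm(t); a=(q-ce)@t; print(' width extents',np.percentile(a,[.5,99.5]),'centre pt',np.round(ce+t*np.percentile(a,[.5,99.5]).mean(),4), 'ztop',q[:,2].max())
    mk=[d for d in bot.masks_of(c,'hanger')]
    for d in mk:
        p,_=pts(s,d['mask']); p=p[(p[:,2]<.08)]
        if len(p) and abs(p[:,0].mean()-.46)<.06 and abs(p[:,1].mean()-.16)<.06:
            ctr=p[:,:2].mean(0); v=np.linalg.svd(p[:,:2]-ctr,full_matrices=False)[2][0]; v*=np.sign(v[0]); l=(p[:,:2]-ctr)@v
            w=(p[:,:2]-ctr)@[-v[1],v[0]]
            print(' hanger',round(d['score'],2),ctr,'heading',np.degrees(np.arctan2(v[1],v[0])),'ends',ctr+v*np.percentile(l,.5),ctr+v*np.percentile(l,99.5),'len',np.ptp(l),'wmid blade',[ (w[l<l.min()+.06].min(),w[l<l.min()+.06].max()), (w[l>l.max()-.03].min(),w[l>l.max()-.03].max())],'z',p[:,2].min(),p[:,2].max())
    if c=='top': cv2.imwrite('pics/crop1.png',cv2.resize(s['color'][180:320,230:330,::-1],None,fx=4,fy=4))
```

```text
top bar n 822 x=0.6010 at y=.18, slope -0.0287 ztop [0.20424555 0.20720577]
 band y [0.15940977 0.17909848 0.19583198] 77 [0.6029113  0.17842174 0.20587477]
 board n 1740 [-0.001  0.694  0.72 ] [ 0.5132 -0.1969  0.088 ]
 normal heading 90.05898034756757 tilt 43.93542058689399
 width extents [-0.05483661  0.05412688] centre pt [ 0.5136 -0.1969  0.088 ] ztop 0.12500714746555705
 hanger 0.72 [0.43414655 0.16731556] heading -25.02573563442214 ends [0.37512063 0.19487208] [0.54646042 0.1148813 ] len 0.1933877485863466 wmid blade [(np.float64(-0.035911885284172565), np.float64(0.03700183477127877)), (np.float64(-0.006070347997658454), np.float64(0.007818483878699765))] z -0.005117773557924445 0.04763842879521647
scene bar n 580 x=0.6045 at y=.18, slope -0.0256 ztop [0.20355542 0.20696184]
 band y [0.05115906 0.17976696 0.29874916] 133 [0.60528633 0.17938178 0.20256753]
 board n 985 [0.018 0.684 0.73 ] [ 0.5181 -0.1918  0.0836]
 normal heading 88.45563143549752 tilt 43.15129029146179
 width extents [-0.05309931  0.05779507] centre pt [ 0.5158 -0.1918  0.0836] ztop 0.1236059165857514
```

View pics/crop1.png

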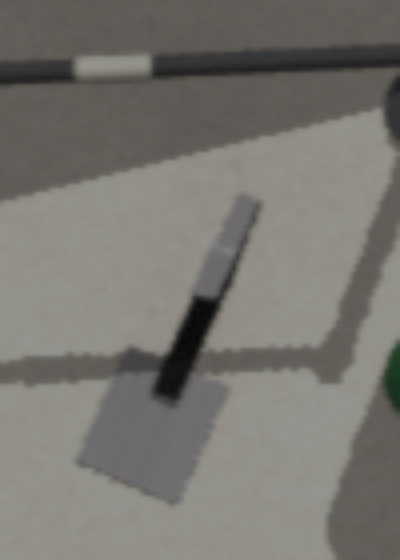

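The crop confirms it: steel blade, dark handle, steel hook and tab; the bar with its band is at rows 55–80. Measured: hanger origin ≈(0.4585,0.157), heading −25°; seat ≈(0.514,−0.139,0.035); bar x≈0.602 at band y≈0.179.

```bash
cat >> h.py <<'E'
def pose_from(x,z):
    x=np.array(x,float);z=np.array(z,float);z/=np.linalg.norm(z);x-=z*(x@z);x/=np.linalg.norm(x)
    return R.from_matrix(np.c_[x,np.cross(z,x),z])
def legs(wps,clos,st=None,vmax=40,wmax=7.5):
    """wps: list of (tcp pos, Rotation); prints rounded rows in tool axes"""
    st=st or bot.get_state(); p=np.array(st['position']);r=R.from_rotvec(st['orientation'])
    for P,Q in wps:
        P=np.array(P); d=(r.inv()*Q).as_rotvec(degrees=True)
        n=max(1,int(np.ceil(max(np.linalg.norm(P-p)*1000/vmax,np.linalg.norm(d)/wmax))))
        w=np.round(d/n,2); p0=p.copy(); rows=[]
        for i in range(n):
            t=np.round(r.inv().apply(p0+(P-p0)*(i+1)/n-p)*1000,1)
            rows.append([*map(float,w),*map(float,t),clos]); p=p+r.apply(t/1000); r=r*R.from_rotvec(w,degrees=True)
        print(len(rows),str(rows).replace(' ',''))
def show():
    s=bot.get_state(); r=R.from_rotvec(s['orientation']).as_matrix()
    print(round(s['time'],2),'p',np.round(s['position'],4),'x',np.round(r[:,0],3),'z',np.round(r[:,2],3),'j',np.round(s['joints'],2),'F',np.round(s['contact_force'],1),'open',round(s['opening'],4))
E
python3 - <<'E'
from h import *
h=np.radians(155); Q=pose_from([np.cos(h),np.sin(h),0],[0,0,-1])
r0=R.from_rotvec(bot.get_state()['orientation'])
mid=R.from_rotvec([0,0,np.radians(60)])*r0
legs([([.34,-.20,.31],mid),([.466,.154,.27],Q)],0)
E
```

```text
9 [[-0.0,0.0,-6.67,26.0,-28.6,-8.7,0],[-0.0,0.0,-6.67,29.2,-25.4,-8.8,0],[-0.0,0.0,-6.67,31.9,-21.9,-8.7,0],[-0.0,0.0,-6.67,34.2,-18.0,-8.8,0],[-0.0,0.0,-6.67,36.1,-13.8,-8.7,0],[-0.0,0.0,-6.67,37.5,-9.7,-8.8,0],[-0.0,0.0,-6.67,38.3,-5.1,-8.7,0],[-0.0,0.0,-6.67,38.6,-0.8,-8.8,0],[-0.0,0.0,-6.67,38.5,3.8,-8.7,0]]
10 [[-0.0,0.0,-7.18,36.7,8.3,4.0,0],[-0.0,0.0,-7.18,35.3,12.8,4.0,0],[-0.0,0.0,-7.18,33.4,17.1,4.0,0],[-0.0,0.0,-7.18,31.1,21.2,4.0,0],[-0.0,0.0,-7.18,28.1,24.9,4.0,0],[-0.0,0.0,-7.18,24.8,28.2,4.0,0],[-0.0,0.0,-7.18,21.1,31.1,4.0,0],[-0.0,0.0,-7.18,17.1,33.5,4.0,0],[-0.0,0.0,-7.18,12.7,35.4,3.9,0],[-0.0,0.0,-7.18,8.2,36.6,4.0,0]]
```

Call:
{"method": "drive_tool", "body": {
  "deltas": [
    [[0,0,-6.7,26,-28.6,-8.7,0],[0,0,-6.7,29,-25.4,-8.7,0],[0,0,-6.7,32,-22,-8.7,0],[0,0,-6.7,34,-18,-8.7,0],[0,0,-6.7,36,-14,-8.7,0],[0,0,-6.7,37.5,-9.7,-8.7,0],[0,0,-6.7,38.3,-5,-8.7,0],[0,0,-6.7,38.6,-1,-8.7,0],[0,0,-6.7,38.5,4,-8.7,0]]
  ]
}}

```text
time: 2.8
position: [0.339, -0.1983, 0.3102]
orientation: [2.34, 2.095, 0.0]
contact_force: [-0.3, -1.0, 0.3]
opening: 0.0856
```

Call:
{"method": "drive_tool", "body": {
  "deltas": [
    [[0,0,-7.2,36.7,8.3,4,0],[0,0,-7.2,35.3,12.8,4,0],[0,0,-7.2,33.4,17,4,0],[0,0,-7.2,31,21,4,0],[0,0,-7.2,28,25,4,0],[0,0,-7.2,25,28,4,0],[0,0,-7.2,21,31,4,0],[0,0,-7.2,17,33.5,4,0],[0,0,-7.2,12.7,35.4,4,0],[0,0,-7.2,8,36.6,4,0],[0,0,0,0,0,0,0],[0,0,0,0,0,0,0]]
  ]
}}

```text
time: 4.0
position: [0.4622, 0.1551, 0.2692]
orientation: [-0.666, -3.069, 0.001]
contact_force: [1.5, -1.1, -0.0]
opening: 0.0856
```

```bash
cat > look.py <<'E'
from h import *
import sys
show(); s=snap('wrist'); save(s,sys.argv[1])
for l in sys.argv[2:]:
    print(l,[(round(d['score'],2),np.round(d['at'],3).tolist(),proj(s,d['at'])[0].astype(int).tolist()) for d in bot.tip_of('wrist',l)][:3])
E
python3 look.py w1.png hanger hanger_edge hanger_hook hanger_tab
```

```text
4.0 p [0.4622 0.1551 0.2692] x [-0.91   0.415  0.001] z [-0.001 -0.001 -1.   ] j [ 0.16  0.14 -0.09  1.35 -0.    0.59] F [ 1.5 -1.1 -0. ] open 0.0856
hanger [(0.6, [0.462, 0.153, -0.006], [314, 197])]
hanger_edge [(0.89, [0.378, 0.201, 0.002], [323, 103])]
hanger_hook [(0.76, [0.507, 0.135, 0.019], [316, 246])]
hanger_tab [(0.68, [0.536, 0.12, 0.02], [315, 275])]
```

Run:
```python
from h import *
s=snap('wrist'); P,uv=pts(s); col=s['color'][uv[:,1],uv[:,0]].astype(int)
h=np.radians(-25);v=np.array([np.cos(h),np.sin(h)]);o=np.array([.4585,.157])
a=(P[:,:2]-o)@v; w=(P[:,:2]-o)@[-v[1],v[0]]
for nm,m in [('handle',(P[:,2]>.008)&(P[:,2]<.016)&(a>-.04)&(a<.04)&(abs(w)<.02)),('hooktop',(P[:,2]>.034)&(P[:,2]<.05)&(abs(w)<.03)&(a<.11)&(a>0)),('tab',(P[:,2]>.025)&(P[:,2]<.036)&(abs(w)<.03)&(a>.06)&(a<.12)),('blade',(P[:,2]>.002)&(P[:,2]<.008)&(a<-.0)&(a>-.12)&(abs(w)<.05)&(col.mean(1)<170))]:
    print(nm,m.sum(),'z',np.round(np.median(P[m,2]),4),'a',np.round(np.percentile(a[m],[2,98]),4),'w',np.round(np.percentile(w[m],[2,50,98]),4),'slope',np.round(np.polyfit(a[m],w[m],1)[0],3))
print(np.median(P[(abs(w)>.06)&(abs(w)<.1)&(abs(a)<.05),2]))
```

```text
handle 1169 z 0.0122 a [-0.0342  0.0353] w [-0.0081  0.0002  0.0088] slope 0.01
hooktop 556 z 0.0422 a [0.0303 0.0653] w [-0.0076 -0.      0.0076] slope 0.007
tab 336 z 0.0302 a [0.071  0.0998] w [-0.0056  0.0008  0.0073] slope 0.005
blade 5166 z 0.0042 a [-0.0932 -0.0161] w [-0.0344 -0.0003  0.0336] slope -0.004
0.3365620402547657
```

View pics/w1.png

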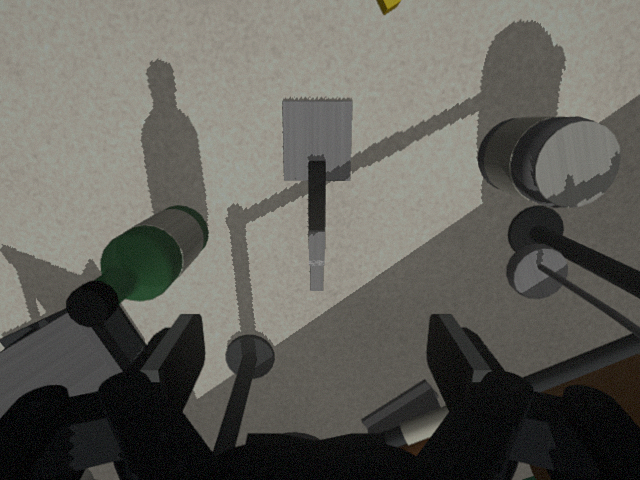

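The wrist view shows the turner at (317,190) with hook and tab below it; blade, handle, hook and tab heights come out at 4, 12, 42 and 30 mm, all as described. Descend onto the bare handle.

Call:
{"method": "drive_tool", "body": {
  "deltas": [
    [[0,0,0,-4,0,40,0],[0,0,0,0,0,40,0],[0,0,0,0,0,40,0],[0,0,0,0,0,40,0],[0,0,0,0,0,40,0],[0,0,0,0,0,30,0],[0,0,0,0,0,15,0],[0,0,0,0,0,10,0],[0,0,0,0,0,7,0],[0,0,0,0,0,5,0],[0,0,0,0,0,0,0]]
  ]
}}

```text
time: 5.4
position: [0.4664, 0.1527, 0.0027]
orientation: [0.669, 3.069, 0.0]
contact_force: [0.1, -0.3, 0.3]
opening: 0.0857
```

Call:
{"method": "drive_tool", "body": {
  "deltas": [
    [[0,0,0,0,0,0,0.6],[0,0,0,0,0,0,1],[0,0,0,0,0,0,1],[0,0,0,0,0,0,1],[0,0,0,0,0,0,1],[0,0,0,0,0,0,1],[0,0,0,0,0,0,1],[0,0,0,0,0,0,1]]
  ],
  "grip_force": 70
}}

```text
time: 6.2
position: [0.4665, 0.153, 0.0032]
orientation: [0.668, 3.069, 0.001]
contact_force: [-1.0, 0.8, 5.4]
opening: 0.0157
```

Call:
{"method": "drive_tool", "body": {
  "deltas": [
    [[0,0,0,0,0,-5,1],[0,0,0,0,0,-15,1],[0,0,0,0,0,-30,1],[0,0,0,0,0,-40,1],[0,0,0,0,0,-40,1],[0,0,0,0,0,-40,1],[0,0,0,0,0,-40,1],[0,0,0,0,0,-40,1],[0,0,0,0,0,-40,1],[0,0,0,0,0,-10,1],[0,0,0,0,0,0,1]]
  ]
}}

```text
time: 7.3
position: [0.4668, 0.1529, 0.3039]
orientation: [0.668, 3.067, 0.001]
contact_force: [0.9, 0.5, -2.9]
opening: 0.0158
```

Run:
```python
from h import *
show()
s=snap('wrist'); save(s,'w2.png')
Qv=pose_from([0,1,0],[0,0,-1]); Ql=pose_from([0,1,-1],[0,-1,-1])
legs([([.50,-.05,.32],Qv),([.514,-.153,.172],Ql),([.514,-.2097,.1157],Ql)],1)
```

```text
7.3 p [0.4668 0.1529 0.3039] x [-0.909  0.416 -0.003] z [ 0.003  0.    -1.   ] j [ 0.15  0.14 -0.01  1.43 -0.    0.58] F [ 0.9  0.5 -2.9] open 0.0158
9 [[-0.0,0.0,7.27,-12.8,-18.9,-2.0,1],[-0.0,0.0,7.27,-15.1,-17.2,-2.0,1],[-0.0,0.0,7.27,-17.1,-15.1,-2.0,1],[-0.0,0.0,7.27,-18.9,-12.8,-2.0,1],[-0.0,0.0,7.27,-20.4,-10.3,-2.0,1],[-0.0,0.0,7.27,-21.5,-7.7,-2.0,1],[-0.0,0.0,7.27,-22.4,-4.8,-2.0,1],[-0.0,0.0,7.27,-22.7,-2.0,-2.0,1],[-0.0,0.0,7.27,-22.8,0.9,-2.0,1]]
6 [[-0.0,-7.5,0.0,-17.2,2.3,24.7,1],[-0.0,-7.5,0.0,-13.8,2.4,26.7,1],[-0.0,-7.5,0.0,-10.2,2.3,28.3,1],[-0.0,-7.5,0.0,-6.4,2.3,29.3,1],[-0.0,-7.5,0.0,-2.5,2.3,30.0,1],[-0.0,-7.5,0.0,1.4,2.4,30.0,1]]
2 [[-0.0,0.01,0.0,-0.1,-0.0,40.0,1],[-0.0,0.01,0.0,-0.2,-0.0,39.9,1]]
```

View pics/w2.png

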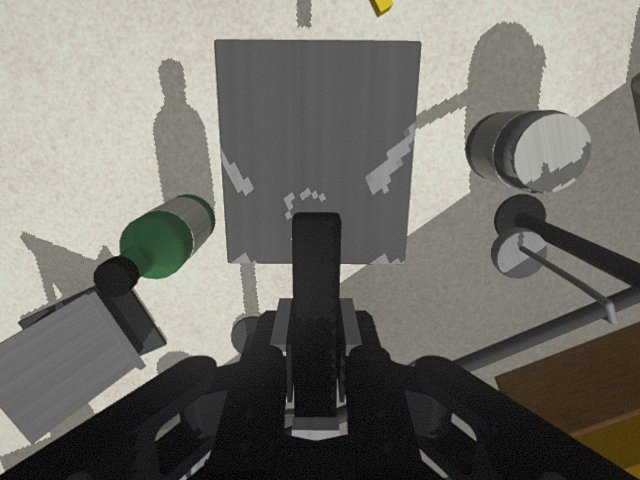

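The turner hangs level-ish in the jaws (blade at rows 40–260). I check its tilt in the hand by depth.

```bash
cat > tilt.py <<'E'
from h import *
s=snap('wrist'); P,uv=pts(s); st=bot.get_state(); r=R.from_rotvec(st['orientation'])
q=r.inv().apply(P-st['position'])  # tool frame
m=(abs(q[:,2])<.05)&(abs(q[:,1])<.045)&(q[:,0]>.04)&(q[:,0]<.14)&(uv[:,1]<255)
q=q[m]; A=np.c_[q[:,:2],np.ones(len(q))]; k=np.linalg.lstsq(A,q[:,2],rcond=None)[0]
print(len(q),'z=%.3f x+%.3f y+%.4f'%tuple(k),'x range',np.percentile(q[:,0],[1,99]),'y',np.percentile(q[:,1],[1,99]),'yaw',np.polyfit(q[:,0],q[:,1],1)[0])
E
python3 tilt.py
```

```text
35782 z=0.021 x+0.000 y+-0.0032 x range [0.04074239 0.10207883] y [-0.03420365  0.03397419] yaw 0.0004142445790581945
```

Call:
{"method": "drive_tool", "body": {
  "deltas": [
    [[0,0,7.3,-12.8,-18.9,-2,1],[0,0,7.3,-15,-17.2,-2,1],[0,0,7.3,-17,-15,-2,1],[0,0,7.3,-19,-12.8,-2,1],[0,0,7.3,-20.4,-10.3,-2,1],[0,0,7.3,-21.5,-7.7,-2,1],[0,0,7.3,-22.4,-4.8,-2,1],[0,0,7.2,-22.7,-2,-2,1],[0,0,7.2,-22.8,1,-2,1]]
  ]
}}

```text
time: 8.3
position: [0.4987, -0.0505, 0.3178]
orientation: [-2.225, -2.211, 0.004]
contact_force: [0.0, 0.3, -2.6]
opening: 0.0154
```

Call:
{"method": "drive_tool", "body": {
  "deltas": [
    [[0,-7.5,0,-17.2,2.3,24.7,1],[0,-7.5,0,-13.8,2.4,26.7,1],[0,-7.5,0,-10.2,2.3,28.3,1],[0,-7.5,0,-6.4,2.3,29.3,1],[0,-7.5,0,-2.5,2.3,30,1],[0,-7.5,0,1.4,2.4,30,1],[0,0,0,0,0,0,1],[0,0,0,0,0,0,1]]
  ]
}}

```text
time: 9.1
position: [0.5118, -0.1521, 0.1701]
orientation: [1.762, 1.765, -0.733]
contact_force: [-0.3, 0.6, -0.4]
opening: 0.0156
```

Run:
```python
from h import *
show(); s=snap('scene'); save(s,'s2.png'); cv2.imwrite('pics/s2c.png',cv2.resize(s['color'][150:310,170:420,::-1],None,fx=3,fy=3))
for l in ['hanger_edge','rest_seat','hanger_tab']: print(l,[(round(d['score'],2),np.round(d['at'],3).tolist()) for d in bot.tip_of('scene',l)][:5])
Ql=pose_from([0,1,-1],[0,-1,-1])
legs([([.514,-.2097,.1157],Ql)],1,vmax=20)
```

```text
9.1 p [ 0.5118 -0.1521  0.1701] x [-0.004  0.709 -0.705] z [-0.005 -0.705 -0.709] j [-0.04  0.29 -0.37  0.88 -0.78  1.52] F [-0.3  0.6 -0.4] open 0.0156
hanger_edge [(0.91, [0.511, -0.077, 0.097]), (0.81, [0.388, 0.592, 0.002]), (0.78, [0.136, 0.27, 0.002])]
rest_seat [(0.8, [0.511, -0.137, 0.034])]
hanger_tab [(0.86, [0.258, 0.465, 0.022]), (0.77, [0.316, 0.291, 0.017]), (0.69, [0.514, -0.196, 0.237]), (0.41, [0.512, -0.167, 0.212])]
5 [[0.02,-0.01,-0.05,0.3,-0.2,16.3,1],[0.02,-0.01,-0.05,0.4,-0.2,16.4,1],[0.02,-0.01,-0.05,0.3,-0.3,16.3,1],[0.02,-0.01,-0.05,0.4,-0.2,16.4,1],[0.02,-0.01,-0.05,0.3,-0.2,16.3,1]]
```

View pics/s2c.png

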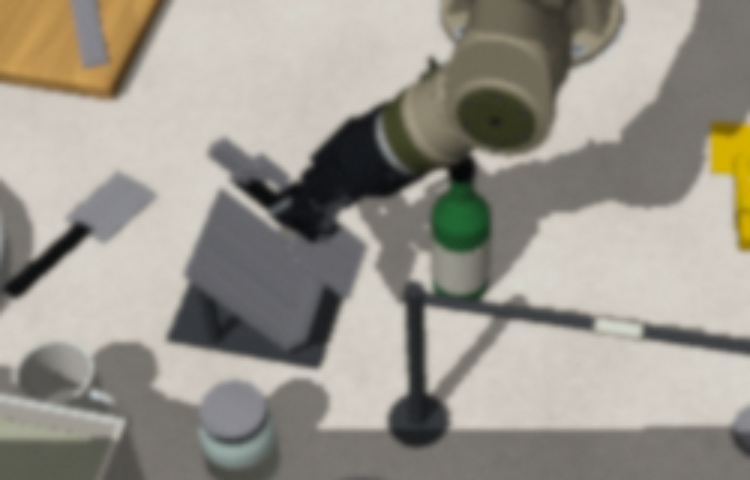

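Run:
```python
from h import *
s=snap('scene'); P,uv=pts(s)
m=(uv[:,0]>305)&(uv[:,0]<352)&(uv[:,1]>150)&(uv[:,1]<204)&(P[:,2]>.2)
for v in range(152,204,6):
    k=m&(abs(uv[:,1]-v)<1); 
    if k.any(): print(v,np.round(P[k].mean(0),3),np.round(P[k,2].min(),3))
m=(abs(P[:,0]-.437)<.03)&(abs(P[:,1]-.008)<.03)&(P[:,2]>.1)&(P[:,2]<.24);print('bottle top',P[m,2].max())
```

```text
152 [0.542 0.06  0.486] 0.46
158 [0.543 0.059 0.469] 0.448
164 [0.552 0.057 0.458] 0.446
170 [0.543 0.044 0.429] 0.364
176 [0.546 0.041 0.411] 0.353
182 [0.552 0.04  0.398] 0.356
188 [0.556 0.041 0.382] 0.351
194 [0.557 0.042 0.363] 0.339
200 [0.552 0.031 0.334] 0.322
bottle top 0.19318436075563095
```

Wrist housing is lowest at about 0.31 m and the bottle top is at 0.19 m, so it stays clear. Go on to the board.

Call:
{"method": "drive_tool", "body": {
  "deltas": [
    [[0,0,0,0.5,-0.3,20,1],[0,0,0,0.5,-0.3,20,1],[0,0,0,0.4,-0.3,18,1],[0,0,0,0.3,-0.3,12,1],[0,0,0,0,0,7,1],[0,0,0,0,0,4,1],[0,0,0,0,0,2,1],[0,0,0,0,0,0,1]]
  ]
}}

```text
time: 10.15
position: [0.513, -0.2107, 0.1137]
orientation: [1.761, 1.757, -0.729]
contact_force: [0.2, -1.2, 0.4]
opening: 0.0159
```

Run:
```python
from h import *
show(); s=snap('scene'); cv2.imwrite('pics/s3c.png',cv2.resize(s['color'][190:290,210:350,::-1],None,fx=5,fy=5))
for l in ['hanger_edge','rest_seat','hanger_tab']: print(l,[(round(d['score'],2),np.round(d['at'],3).tolist()) for d in bot.tip_of('scene',l)][:5])
snap('top')
for l in ['hanger_edge','rest_seat','hanger_tab']: print(l,[(round(d['score'],2),np.round(d['at'],3).tolist()) for d in bot.tip_of('top',l)][:5])
```

```text
10.15 p [ 0.513  -0.2107  0.1137] x [ 0.002  0.706 -0.708] z [ 0.    -0.708 -0.706] j [-0.15  0.32 -0.49  0.6  -0.77  1.36] F [ 0.2 -1.2  0.4] open 0.0159
hanger_edge [(0.86, [0.137, 0.273, 0.0]), (0.25, [0.512, -0.139, 0.035])]
rest_seat [(0.8, [0.511, -0.139, 0.038])]
hanger_tab [(0.82, [0.256, 0.463, 0.022]), (0.73, [0.514, -0.261, 0.181]), (0.71, [0.317, 0.294, 0.014])]
hanger_edge [(0.7, [0.383, 0.595, -0.001]), (0.67, [0.137, 0.276, 0.004])]
rest_seat [(0.85, [0.516, -0.141, 0.036]), (0.21, [0.689, -0.149, 0.001])]
hanger_tab [(0.84, [0.259, 0.465, 0.018]), (0.78, [0.318, 0.29, 0.019]), (0.68, [0.516, -0.257, 0.186])]
```

Tips sit about 2 mm off the lip and board. Release and back off along the board's normal.

Call:
{"method": "drive_tool", "body": {
  "deltas": [
    [[0,0,0,0,0,0,0.7],[0,0,0,0,0,0,0.4],[0,0,0,0,0,0,0],[0,0,0,0,0,0,0],[0,0,0,0,0,0,0],[0,0,0,0,0,-15,0],[0,0,0,0,0,-30,0],[0,0,0,0,0,-40,0],[0,0,0,0,0,-40,0],[0,0,0,0,0,-30,0],[0,0,0,0,0,0,0]]
  ]
}}

```text
time: 11.65
position: [0.5147, -0.0986, 0.2252]
orientation: [1.758, 1.759, -0.723]
contact_force: [1.2, 0.1, 0.9]
opening: 0.0856
```

```bash
python3 look.py w3.png hanger_edge rest_seat hanger_hook hanger_tab
python3 - <<'E'
from h import *
for c in ['top','scene']:
    s=snap(c)
    if c=='scene': cv2.imwrite('pics/s3c.png',cv2.resize(s['color'][190:290,210:350,::-1],None,fx=5,fy=5))
    for l in ['hanger_edge','hanger_hook','hanger_tab']: print(l,[(round(d['score'],2),np.round(d['at'],3).tolist()) for d in bot.tip_of(c,l) if d['at'][1]<0][:5])
    # tab points above the board top
    P,_=pts(s); m=(abs(P[:,0]-.514)<.05)&(P[:,1]<-.18)&(P[:,1]>-.30)&(P[:,2]>.135)&(P[:,2]<.23); q=P[m]
    print(c,'tab pts',len(q),np.round(np.percentile(q,[2,50,98],axis=0),4).tolist())
E
```

```text
11.65 p [ 0.5147 -0.0986  0.2252] x [ 0.002  0.707 -0.707] z [ 0.005 -0.707 -0.707] j [ 0.07  0.28 -0.23  1.11 -0.78  1.66] F [1.2 0.1 0.9] open 0.0856
hanger_edge [(0.67, [0.518, -0.144, 0.037], [317, 87])]
rest_seat [(0.59, [0.516, -0.146, 0.034], [314, 86])]
hanger_hook [(0.93, [0.514, -0.233, 0.155], [313, 281])]
hanger_tab [(0.86, [0.516, -0.258, 0.176], [316, 316])]
hanger_edge [(0.66, [0.512, -0.14, 0.033])]
hanger_hook [(0.6, [0.513, -0.231, 0.153]), (0.19, [0.681, -0.328, -0.0])]
hanger_tab [(0.62, [0.516, -0.26, 0.181]), (0.21, [0.514, -0.142, 0.035])]
top tab pts 286 [[0.5057, -0.2716, 0.1404], [0.5131, -0.2368, 0.173], [0.5214, -0.2035, 0.1928]]
hanger_edge [(0.76, [0.512, -0.139, 0.038])]
hanger_hook [(0.87, [0.513, -0.231, 0.151])]
hanger_tab [(0.96, [0.518, -0.258, 0.179])]
scene tab pts 257 [[0.5068, -0.2695, 0.1369], [0.5199, -0.2384, 0.1682], [0.5247, -0.2029, 0.1914]]
```

View pics/w3.png

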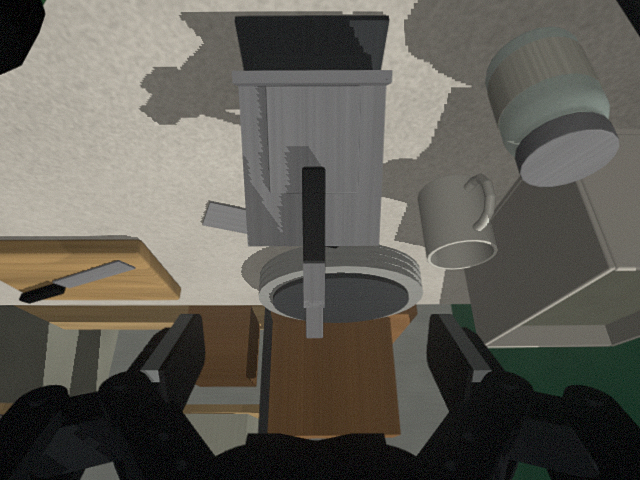

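Turner leans on the rest: blade edge on the lip at row 85, tab end clear above the board's top at (314,325); three cameras agree with the 45° seat model within 3 mm. Next I take it by the tab from straight above.

Run:
```python
from h import *
Qv=pose_from([0,1,0],[0,0,-1])
legs([([.5145,-.13,.30],Qv),([.5145,-.255,.26],Qv)],0)
```

```text
7 [[-0.01,6.43,-0.01,-10.8,0.3,-4.9,0],[-0.01,6.43,-0.01,-10.2,0.3,-6.2,0],[-0.01,6.43,-0.01,-9.4,0.3,-7.2,0],[-0.01,6.43,-0.01,-8.6,0.3,-8.2,0],[-0.01,6.43,-0.01,-7.6,0.3,-9.2,0],[-0.01,6.43,-0.01,-6.5,0.3,-9.9,0],[-0.01,6.43,-0.01,-5.4,0.3,-10.6,0]]
4 [[0.0,-0.0,-0.0,-31.2,0.0,10.0,0],[0.0,-0.0,-0.0,-31.3,0.0,10.0,0],[0.0,-0.0,-0.0,-31.2,0.0,10.0,0],[0.0,-0.0,-0.0,-31.3,0.0,10.0,0]]
```

Call:
{"method": "drive_tool", "body": {
  "deltas": [
    [[0,6.43,0,-10.8,0.3,-4.9,0],[0,6.43,0,-10.2,0.3,-6.2,0],[0,6.43,0,-9.4,0.3,-7.2,0],[0,6.43,0,-8.6,0.3,-8.2,0],[0,6.43,0,-7.6,0.3,-9.2,0],[0,6.43,0,-6.5,0.3,-9.9,0],[0,6.43,0,-5.4,0.3,-10.6,0],[0,0,0,-31.2,0,10,0],[0,0,0,-31.3,0,10,0],[0,0,0,-31.2,0,10,0],[0,0,0,-31.3,0,10,0],[0,0,0,0,0,0,0]]
  ]
}}

```text
time: 13.5
position: [0.5136, -0.2581, 0.258]
orientation: [-2.226, -2.214, 0.002]
contact_force: [0.0, -0.6, -0.0]
opening: 0.0853
```

```bash
python3 look.py w4.png hanger_tab hanger_hook
python3 - <<'E'
from h import *
s=snap('wrist'); P,_=pts(s); m=(abs(P[:,0]-.514)<.03)&(P[:,1]<-.2)&(P[:,1]>-.30)&(P[:,2]>.155)&(P[:,2]<.215); q=P[m]
print(len(q),np.round(np.percentile(q,[1,50,99],axis=0),4).tolist(), 'yaw',np.polyfit(q[:,1],q[:,0],1)[0])
E
```

```text
13.5 p [ 0.5136 -0.2581  0.258 ] x [0.005 1.    0.   ] z [-0.002  0.    -1.   ] j [-0.6   0.31  0.11  1.37 -0.    0.97] F [ 0.  -0.6 -0. ] open 0.0853
hanger_tab [(0.62, [0.516, -0.258, 0.178], [319, 252])]
hanger_hook [(0.9, [0.513, -0.23, 0.148], [313, 198])]
2948 [[0.5063, -0.2721, 0.1556], [0.5142, -0.2361, 0.1759], [0.5219, -0.204, 0.1939]] yaw -0.00438839355710056
```

Call:
{"method": "drive_tool", "body": {
  "deltas": [
    [[0,0,0,3,0.5,30,0],[0,0,0,0,0,30,0],[0,0,0,0,0,20,0],[0,0,0,0,0,10,0],[0,0,0,0,0,5,0],[0,0,0,0,0,0,0]]
  ]
}}

```text
time: 14.3
position: [0.5152, -0.2513, 0.1656]
orientation: [2.221, 2.221, 0.0]
contact_force: [0.5, 0.7, -0.8]
opening: 0.0853
```

Call:
{"method": "drive_tool", "body": {
  "deltas": [
    [[0,0,0,0,0,0,0.5],[0,0,0,0,0,0,0.8],[0,0,0,0,0,0,1],[0,0,0,0,0,0,1],[0,0,0,0,0,0,1],[0,0,0,0,0,0,1],[0,0,0,0,0,0,1],[0,0,0,0,0,0,1]]
  ],
  "grip_force": 100
}}

```text
time: 15.1
position: [0.5148, -0.2519, 0.1656]
orientation: [2.222, 2.22, -0.0]
contact_force: [-2.1, -0.1, 5.9]
opening: 0.0119
```

```bash
python3 -c "
from h import *
show()"
```

```text
15.1 p [ 0.5148 -0.2519  0.1656] x [ 0.001  1.    -0.   ] z [ 0. -0. -1.] j [-0.59  0.34 -0.08  1.15 -0.    0.98] F [-2.1 -0.1  5.9] open 0.0119
```

Call:
{"method": "drive_tool", "body": {
  "deltas": [
    [[0,0,0,0,0,-4,1],[0,0,0,0,0,-10,1],[0,0,0,0,0,-20,1],[0,0,0,0,0,-30,1],[0,0,0,0,0,-40,1],[0,0,0,0,0,-40,1],[0,0,0,0,0,-20,1],[0,0,0,0,0,0,1]]
  ]
}}

```text
time: 15.9
position: [0.5163, -0.2526, 0.333]
orientation: [2.218, 2.216, 0.002]
contact_force: [0.9, -0.5, -3.3]
opening: 0.0121
```

```bash
cat >> h.py <<'E'
YAW=np.arctan(.027)
def hung(delta,yaw=YAW,eps=0.):
    # tool orientation for hanger x_h tipped delta (deg) to +X; eps: in-hand extra angle of hanger (deg)
    d=np.radians(delta); x=np.array([np.sin(d),0,np.cos(d)]);z=np.array([-np.cos(d),0,np.sin(d)])
    q=pose_from(z-x,-(x+z)); return R.from_rotvec([0,0,yaw])*q*R.from_rotvec([0,np.radians(eps),0])
E
python3 - <<'E'
from h import *
show(); s=snap('scene'); cv2.imwrite('pics/s4c.png',cv2.resize(s['color'][130:290,170:370,::-1],None,fx=4,fy=4))
P,_=pts(s); st=bot.get_state(); 
for c in ['scene','top','wrist']:
    s=snap(c)
    for l in ['hanger_edge','hanger_hook','hanger_tab','hanger']: print(c,l,[(round(d['score'],2),np.round(np.array(d['at'])-st['position'],3).tolist()) for d in bot.tip_of(c,l) if d['at'][2]>.08][:3])
legs([([.50,-.17,.41],R.from_rotvec(st['orientation'])),([.616,.089,.411],hung(0))],1)
E
```

```text
15.9 p [ 0.5163 -0.2526  0.333 ] x [ 0.001  1.    -0.004] z [ 0.006 -0.004 -1.   ] j [-0.59  0.3   0.28  1.54  0.    0.98] F [ 0.9 -0.5 -3.3] open 0.0121
scene hanger_edge [(0.62, [-0.002, 0.111, -0.13])]
scene hanger_hook [(0.67, [-0.002, 0.02, -0.013]), (0.56, [-0.0, 0.045, -0.065])]
scene hanger_tab [(0.63, [0.001, -0.008, 0.012])]
scene hanger [(0.8, [-0.002, 0.044, -0.066])]
top hanger_edge [(0.77, [-0.003, 0.112, -0.135])]
top hanger_hook [(0.57, [-0.003, 0.024, -0.015])]
top hanger_tab [(0.79, [0.002, -0.006, 0.012])]
top hanger [(0.55, [-0.006, 0.042, -0.067])]
wrist hanger_edge [(0.89, [0.002, 0.112, -0.131])]
wrist hanger_hook [(0.76, [-0.0, 0.02, -0.015])]
wrist hanger_tab [(0.89, [-0.001, -0.005, 0.01])]
wrist hanger [(0.72, [0.001, 0.041, -0.068])]
3 [[-0.05,-0.03,0.0,27.3,-5.0,-26.9,1],[-0.05,-0.03,0.0,27.2,-5.0,-27.0,1],[-0.05,-0.03,0.0,27.2,-5.0,-26.9,1]]
14 [[-2.55,-2.47,-6.17,18.5,8.3,-0.1,1],[-2.55,-2.47,-6.17,17.5,10.2,-0.4,1],[-2.55,-2.47,-6.17,16.3,12.1,-0.7,1],[-2.55,-2.47,-6.17,14.9,13.7,-0.8,1],[-2.55,-2.47,-6.17,13.2,15.4,-0.7,1],[-2.55,-2.47,-6.17,11.5,16.7,-0.6,1],[-2.55,-2.47,-6.17,9.6,17.8,-0.2,1],[-2.55,-2.47,-6.17,7.7,18.8,0.2,1],[-2.55,-2.47,-6.17,5.6,19.4,0.8,1],[-2.55,-2.47,-6.17,3.5,20.0,1.4,1],[-2.55,-2.47,-6.17,1.4,20.1,2.3,1],[-2.55,-2.47,-6.17,-0.5,20.0,3.1,1],[-2.55,-2.47,-6.17,-2.6,19.7,4.0,1],[-2.55,-2.47,-6.17,-4.5,19.1,5.1,1]]
```

View pics/s4c.png

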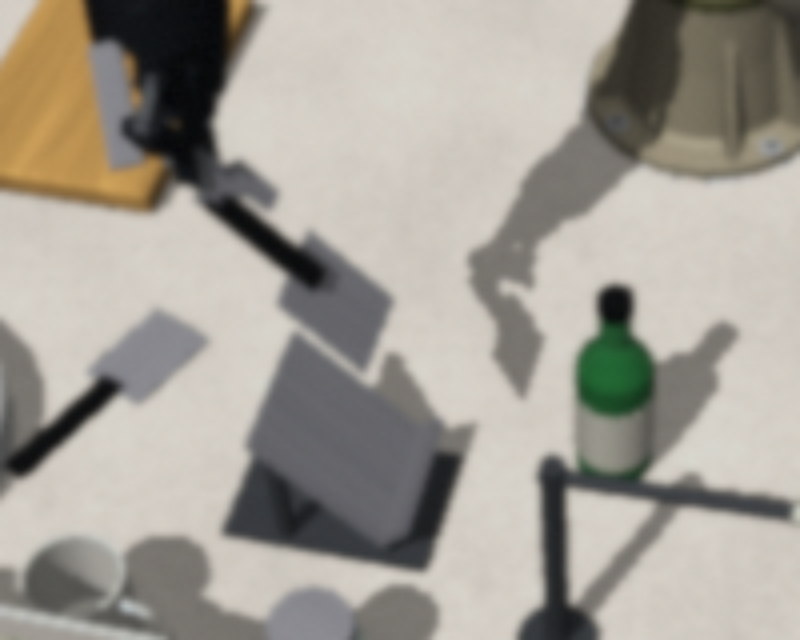

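Held firmly by the tab; offsets in hand agree with prediction within 2 mm (no slip). Now swing upright above the open stretch.

Call:
{"method": "drive_tool", "body": {
  "deltas": [
    [[0,0,0,27.3,-5,-27,1],[0,0,0,27.3,-5,-27,1],[0,0,0,27.3,-5,-27,1],[-2.55,-2.47,-6.17,18.5,8.3,0,1],[-2.55,-2.47,-6.17,17.5,10.2,-0.4,1],[-2.55,-2.47,-6.17,16.3,12,-0.7,1],[-2.55,-2.47,-6.17,15,13.7,-0.8,1],[-2.55,-2.47,-6.17,13.2,15.4,-0.7,1],[-2.55,-2.47,-6.17,11.5,16.7,-0.6,1]]
  ]
}}

```text
time: 17.6
position: [0.5496, -0.0576, 0.4109]
orientation: [1.223, 2.49, 0.008]
contact_force: [0.2, 0.3, -2.8]
opening: 0.0119
```

Call:
{"method": "drive_tool", "body": {
  "deltas": [
    [[-2.55,-2.47,-6.17,9.6,17.8,-0.2,1],[-2.55,-2.47,-6.17,7.7,18.8,0.2,1],[-2.55,-2.47,-6.17,5.6,19.4,0.8,1],[-2.55,-2.47,-6.17,3.5,20,1.4,1],[-2.55,-2.47,-6.17,1.4,20,2.3,1],[-2.55,-2.47,-6.17,-0.5,20,3,1],[-2.55,-2.47,-6.17,-2.6,19.7,4,1],[-2.55,-2.47,-6.17,-4.5,19,5,1],[0,0,0,0,0,0,1],[0,0,0,0,0,0,1]]
  ]
}}

```text
time: 18.6
position: [0.6149, 0.0888, 0.4106]
orientation: [-0.027, 2.362, 0.015]
contact_force: [-0.1, -0.5, -1.3]
opening: 0.0121
```

```bash
cat > chk.py <<'E'
from h import *
show(); st=bot.get_state(); r=R.from_rotvec(st['orientation'])
x=r.apply([-.70711,0,-.70711]); z=r.apply([.70711,0,-.70711])
T=st['position']; print('pred hook',np.round(T-.0258*x+.0075*z,4),'edge',np.round(T-.1723*x-.0125*z,4),'x_h',np.round(x,3),'z_h',np.round(z,3))
for c in ['scene','top','wrist']:
    s=snap(c)
    if c=='scene': sc=s
    for l in ['hanger_edge','hanger_hook','hanger_tab','mark','rail_mid']: print(c,l,[(round(d['score'],2),np.round(d['at'],3).tolist()) for d in bot.tip_of(c,l) if d['at'][2]>.03 and d['at'][1]>0][:2])
E
cat > v.py <<'E'
from chk import *
import sys
cv2.imwrite('pics/'+sys.argv[1],cv2.resize(sc['color'][130:330,260:480,::-1],None,fx=3,fy=3))
E
python3 v.py s5c.png
```

```text
18.6 p [0.6149 0.0888 0.4106] x [-0.711 -0.015 -0.703] z [ 0.703  0.019 -0.711] j [ 0.01 -0.21 -0.38  0.62  0.01 -0.01] F [-0.1 -0.5 -1.3] open 0.0121
pred hook [0.6072 0.0887 0.3849] edge [0.6263 0.0895 0.2383] x_h [ 0.006 -0.003  1.   ] z_h [-1.    -0.024  0.006]
scene hanger_edge [(0.62, [0.624, 0.09, 0.244])]
scene hanger_hook [(0.92, [0.608, 0.09, 0.389])]
scene hanger_tab [(0.91, [0.613, 0.085, 0.423])]
scene mark [(0.59, [0.605, 0.175, 0.201])]
scene rail_mid [(0.83, [0.6, 0.183, 0.198])]
top hanger_edge []
top hanger_hook [(0.75, [0.611, 0.091, 0.389])]
top hanger_tab [(0.66, [0.614, 0.085, 0.427])]
top mark [(0.36, [0.602, 0.176, 0.202])]
top rail_mid [(0.93, [0.602, 0.177, 0.2])]
wrist hanger_edge []
wrist hanger_hook [(0.81, [0.611, 0.089, 0.386])]
wrist hanger_tab [(0.81, [0.614, 0.086, 0.426]), (0.32, [0.634, 0.086, 0.33])]
wrist mark []
wrist rail_mid []
```

View pics/s5c.png

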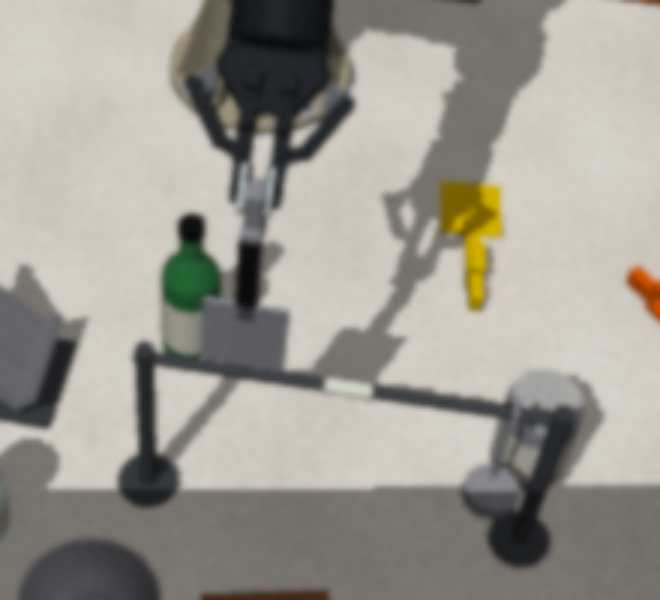

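The turner is upright above the bar, on the stretch left of the band (band at (348,388), blade (245,335)). Descend with the bar centred in the mouth.

Call:
{"method": "drive_tool", "body": {
  "deltas": [
    [[0,0,0,10.5,0,10.7,1],[0,0,0,17.6,0,17.8,1],[0,0,0,17.6,0,17.8,1],[0,0,0,17.6,0,17.8,1],[0,0,0,17.6,0,17.8,1],[0,0,0,10.5,0,10.7,1],[0,0,0,7,0,7.1,1],[0,0,0,0,0,0,1],[0,0,0,0,0,0,1]]
  ]
}}

```text
time: 20.4
position: [0.6168, 0.0894, 0.2723]
orientation: [-0.03, 2.358, 0.015]
contact_force: [-1.1, 0.5, -0.8]
opening: 0.0118
```

```bash
python3 v.py s6c.png
python3 - <<'E'
from h import *
s=snap('wrist'); save(s,'w6.png'); P,uv=pts(s)
# bar and hook leg depth points from top cam
for c in ['top','scene','wrist']:
    s=snap(c) ; P,uv=pts(s)
    b=(abs(P[:,2]-.203)<.008)&(abs(P[:,0]-.603)<.015)&(((P[:,1]>.02)&(P[:,1]<.05))|((P[:,1]>.13)&(P[:,1]<.155)))
    t=(P[:,2]>.248)&(P[:,2]<.262)&(abs(P[:,0]-.6)<.05)&(abs(P[:,1]-.089)<.012)
    print(c,b.sum(),np.round([np.percentile(P[b,0],p) for p in (5,50,95)],4) if b.any() else '', 'bridge top',t.sum(),np.round(np.percentile(P[t],[3,50,97],axis=0),4).tolist() if t.any() else '')
E
```

```text
20.4 p [0.6168 0.0894 0.2723] x [-0.708 -0.017 -0.706] z [ 0.705  0.02  -0.709] j [ 0.01 -0.14 -0.68  0.25  0.01 -0.01] F [-1.1  0.5 -0.8] open 0.0118
pred hook [0.6092 0.0893 0.2465] edge [0.6289 0.0901 0.1   ] x_h [ 0.002 -0.002  1.   ] z_h [-1.    -0.026  0.002]
scene hanger_edge [(0.62, [0.629, 0.093, 0.105])]
scene hanger_hook [(0.94, [0.607, 0.088, 0.247])]
scene hanger_tab [(0.86, [0.615, 0.087, 0.286])]
scene mark []
scene rail_mid [(0.83, [0.601, 0.183, 0.198])]
top hanger_edge [(0.71, [0.631, 0.094, 0.098])]
top hanger_hook [(0.64, [0.614, 0.093, 0.248])]
top hanger_tab [(0.77, [0.617, 0.085, 0.289]), (0.24, [0.632, 0.092, 0.102])]
top mark [(0.42, [0.6, 0.178, 0.198])]
top rail_mid [(0.75, [0.602, 0.178, 0.201])]
wrist hanger_edge [(0.87, [0.633, 0.091, 0.105])]
wrist hanger_hook [(0.57, [0.614, 0.09, 0.245])]
wrist hanger_tab [(0.85, [0.611, 0.091, 0.282])]
wrist mark []
wrist rail_mid []
top 85 [0.6    0.6045 0.6111] bridge top 33 [[0.589, 0.0828, 0.25], [0.5951, 0.0872, 0.2606], [0.6026, 0.0933, 0.2619]]
scene 98 [0.5999 0.6071 0.6119] bridge top 43 [[0.6141, 0.0827, 0.2484], [0.6292, 0.091, 0.2591], [0.6322, 0.0981, 0.2615]]
wrist 3076 [0.5963 0.6    0.606 ] bridge top 1498 [[0.5877, 0.0801, 0.2485], [0.5888, 0.0876, 0.2553], [0.59, 0.0952, 0.2618]]
```

View pics/s6c.png

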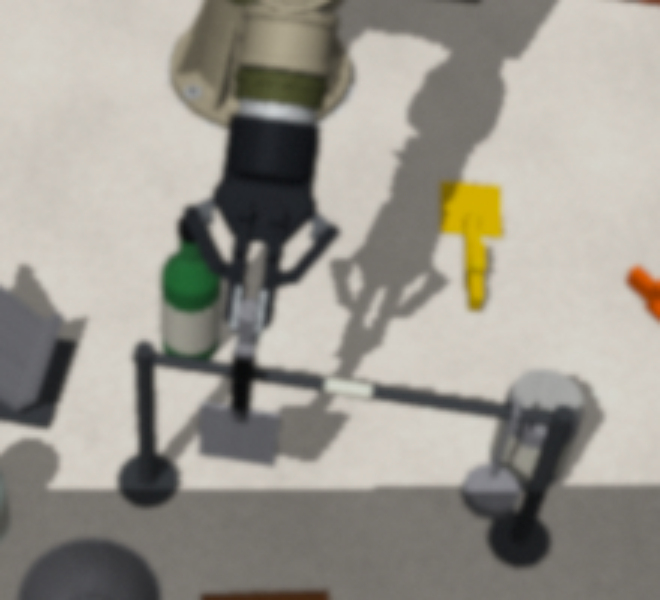

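The blade is now on the far side of the bar and the hook straddles it from above (handle at (243,380), bar behind). Small −x correction, then lower.

Call:
{"method": "drive_tool", "body": {
  "deltas": [
    [[0,0,0,2.1,0,-2.1,1],[0,0,0,7,0,7.1,1],[0,0,0,7,0,7.1,1],[0,0,0,7,0,7.1,1],[0,0,0,0,0,0,1],[0,0,0,0,0,0,1]]
  ]
}}

```text
time: 22.1
position: [0.613, 0.0894, 0.2403]
orientation: [-0.03, 2.361, 0.015]
contact_force: [0.0, 0.3, -2.9]
opening: 0.0117
```

Run:
```python
from h import *
show(); st=bot.get_state(); r=R.from_rotvec(st['orientation'])
x=r.apply([-.70711,0,-.70711]); z=r.apply([.70711,0,-.70711]);print('pred hook',np.round(st['position']-.0258*x+.0075*z,4))
for c in ['scene','top','wrist']:
    s=snap(c); P,uv=pts(s)
    print(c,[(round(d['score'],2),np.round(d['at'],3).tolist()) for d in bot.tip_of(c,'hanger_hook')if d['at'][2]>.1])
    t=(P[:,2]>.2)&(P[:,2]<.232)&(abs(P[:,0]-.6)<.05)&(abs(P[:,1]-.089)<.007)
    print(np.round(np.percentile(P[t],[2,98],axis=0),4).tolist())
```

```text
22.1 p [0.613  0.0894 0.2403] x [-0.71  -0.017 -0.704] z [ 0.703  0.02  -0.711] j [ 0.01 -0.12 -0.74  0.17  0.01 -0.01] F [ 0.   0.3 -2.9] open 0.0117
pred hook [0.6053 0.0892 0.2145]
scene [(0.59, [0.607, 0.09, 0.217])]
[[0.6175, 0.0827, 0.2014], [0.6302, 0.0955, 0.2314]]
top [(0.52, [0.607, 0.092, 0.218])]
[[0.5864, 0.083, 0.2056], [0.6285, 0.0938, 0.2318]]
wrist [(0.75, [0.636, 0.087, 0.161]), (0.74, [0.607, 0.087, 0.217])]
[[0.5852, 0.0822, 0.2009], [0.5875, 0.0954, 0.2315]]
```

Call:
{"method": "drive_tool", "body": {
  "deltas": [
    [[0,0,0,4.2,0,4.3,1],[0,0,0,2.8,0,2.8,1],[0,0,0,2.1,0,2.1,1],[0,0,0,0,0,0,1],[0,0,0,0,0,0,1]]
  ]
}}

```text
time: 22.9
position: [0.6133, 0.0894, 0.2282]
orientation: [-0.03, 2.36, 0.015]
contact_force: [-0.0, -0.5, -2.5]
opening: 0.0124
```

Call:
{"method": "drive_tool", "body": {
  "deltas": [
    [[0,0,0,1.4,0,1.4,1],[0,0,0,0,0,0,1],[0,0,0,0,0,0,1]]
  ]
}}

```text
time: 23.2
position: [0.6139, 0.0894, 0.2278]
orientation: [-0.03, 2.357, 0.015]
contact_force: [-4.1, -1.1, 3.3]
opening: 0.0121
```

Call:
{"method": "drive_tool", "body": {
  "deltas": [
    [[0,0,0,1.4,0,-1.4,1],[0,0,0,0,0,0,1],[0,0,0,0,0,0,1]]
  ]
}}

```text
time: 23.5
position: [0.611, 0.0894, 0.2258]
orientation: [-0.03, 2.361, 0.015]
contact_force: [0.4, 0.2, -1.9]
opening: 0.0118
```

Call:
{"method": "drive_tool", "body": {
  "deltas": [
    [[0,0,0,0.7,0,0.7,1],[0,0,0,0,0,0,1],[0,0,0,0,0,0,1]]
  ]
}}

```text
time: 23.8
position: [0.6114, 0.0893, 0.2254]
orientation: [-0.03, 2.36, 0.015]
contact_force: [-1.0, 0.5, -1.4]
opening: 0.0118
```

```bash
python3 v.py s7c.png
```

```text
23.8 p [0.6114 0.0893 0.2254] x [-0.709 -0.017 -0.705] z [ 0.704  0.02  -0.71 ] j [ 0.01 -0.1  -0.77  0.12  0.01 -0.01] F [-1.   0.5 -1.4] open 0.0118
pred hook [0.6038 0.0892 0.1996] edge [0.6232 0.09   0.0531] x_h [ 0.004 -0.002  1.   ] z_h [-1.    -0.026  0.004]
scene hanger_edge [(0.8, [0.623, 0.09, 0.057])]
scene hanger_hook [(0.97, [0.605, 0.089, 0.204])]
scene hanger_tab [(0.8, [0.611, 0.085, 0.238]), (0.67, [0.602, 0.09, 0.2])]
scene mark [(0.52, [0.606, 0.178, 0.198])]
scene rail_mid [(0.85, [0.6, 0.183, 0.199])]
top hanger_edge [(0.52, [0.623, 0.087, 0.151])]
top hanger_hook [(0.5, [0.606, 0.091, 0.202])]
top hanger_tab [(0.46, [0.61, 0.086, 0.24])]
top mark [(0.59, [0.604, 0.091, 0.206]), (0.52, [0.6, 0.178, 0.2])]
top rail_mid [(0.68, [0.601, 0.178, 0.202])]
wrist hanger_edge [(0.9, [0.63, 0.091, 0.058])]
wrist hanger_hook [(0.58, [0.606, 0.09, 0.2])]
wrist hanger_tab [(0.86, [0.605, 0.09, 0.239])]
wrist mark [(0.98, [0.601, 0.179, 0.2]), (0.27, [0.629, 0.089, 0.061])]
wrist rail_mid []
```

Seated on the bar (hook ≈(0.605,0.0895,0.201), 89 mm short of the band). Slide along tool y, which lies along the bar.

Call:
{"method": "drive_tool", "body": {
  "deltas": [
    [[0,0,0,0,3,0,1],[0,0,0,0,6,0,1],[0,0,0,0,6,0,1],[0,0,0,0,6,0,1],[0,0,0,0,6,0,1],[0,0,0,0,6,0,1],[0,0,0,0,6,0,1],[0,0,0,0,6,0,1],[0,0,0,0,6,0,1],[0,0,0,0,6,0,1],[0,0,0,0,3,0,1],[0,0,0,0,0,0,1]]
  ]
}}

```text
time: 25.9
position: [0.6097, 0.1502, 0.2256]
orientation: [-0.031, 2.36, 0.016]
contact_force: [-0.9, 0.8, -1.5]
opening: 0.0118
```

```bash
python3 chk.py
```

```text
25.9 p [0.6097 0.1502 0.2256] x [-0.709 -0.018 -0.705] z [ 0.704  0.021 -0.71 ] j [ 0.16 -0.07 -0.75  0.12 -0.09  0.09] F [-0.9  0.8 -1.5] open 0.0118
pred hook [0.6022 0.1501 0.1998] edge [0.6216 0.151  0.0532] x_h [ 0.004 -0.003  1.   ] z_h [-1.    -0.027  0.003]
scene hanger_edge [(0.66, [0.621, 0.154, 0.058])]
scene hanger_hook [(0.61, [0.603, 0.152, 0.202])]
scene hanger_tab [(0.77, [0.61, 0.149, 0.239]), (0.36, [0.624, 0.154, 0.146])]
scene mark [(0.51, [0.602, 0.177, 0.199])]
scene rail_mid [(0.56, [0.6, 0.18, 0.198])]
top hanger_edge [(0.56, [0.624, 0.152, 0.054])]
top hanger_hook [(0.59, [0.604, 0.15, 0.206]), (0.38, [0.626, 0.15, 0.053])]
top hanger_tab [(0.59, [0.608, 0.146, 0.242])]
top mark [(0.45, [0.599, 0.179, 0.2])]
top rail_mid [(0.63, [0.599, 0.18, 0.197]), (0.53, [0.626, 0.151, 0.054])]
wrist hanger_edge [(0.95, [0.626, 0.15, 0.057])]
wrist hanger_hook [(0.96, [0.606, 0.149, 0.201])]
wrist hanger_tab [(0.64, [0.604, 0.149, 0.24])]
wrist mark [(0.81, [0.6, 0.181, 0.199])]
wrist rail_mid [(0.49, [0.628, 0.15, 0.057]), (0.25, [0.627, 0.148, 0.145])]
```

Call:
{"method": "drive_tool", "body": {
  "deltas": [
    [[0,0,0,0,3,0,1],[0,0,0,0,6,0,1],[0,0,0,0,6,0,1],[0,0,0,0,6,0,1],[0,0,0,0,5,0,1],[0,0,0,0,2.5,0,1],[0,0,0,0,0,0,1],[0,0,0,0,0,0,1]]
  ]
}}

```text
time: 27.6
position: [0.609, 0.1785, 0.2256]
orientation: [-0.031, 2.36, 0.016]
contact_force: [-0.6, 1.7, -1.3]
opening: 0.012
```

Call:
{"method": "drive_tool", "body": {
  "deltas": [
    [[0,2,0,-0.4,0,0.9,1],[0,2,0,-0.4,0,0.9,1],[0,2,0,-0.4,0,0.9,1],[0,2,0,-0.4,0,0.9,1],[0,0,0,0,0,0,1],[0,0,0,0,0,0,1]]
  ]
}}

```text
time: 28.2
position: [0.6128, 0.1779, 0.2245]
orientation: [-0.032, 2.498, 0.014]
contact_force: [-4.3, -0.5, 2.3]
opening: 0.0119
```

```bash
python3 v.py s8c.png
```

```text
28.2 p [0.6128 0.1779 0.2245] x [-0.8   -0.019 -0.6  ] z [ 0.6    0.017 -0.8  ] j [ 0.21  0.   -0.57  0.37 -0.11  0.15] F [-4.3 -0.5  2.3] open 0.0119
pred hook [0.6018 0.1777 0.2   ] edge [0.6008 0.178  0.0521] x_h [0.142 0.001 0.99 ] z_h [-0.99  -0.026  0.142]
scene hanger_edge [(0.2, [0.605, 0.178, 0.2])]
scene hanger_hook [(0.85, [0.604, 0.175, 0.2])]
scene hanger_tab [(0.94, [0.614, 0.174, 0.238]), (0.67, [0.604, 0.177, 0.198])]
scene mark [(0.59, [0.603, 0.177, 0.199]), (0.22, [0.601, 0.178, 0.054])]
scene rail_mid [(0.79, [0.602, 0.18, 0.201])]
top hanger_edge []
top hanger_hook [(0.52, [0.605, 0.179, 0.201])]
top hanger_tab [(0.57, [0.613, 0.173, 0.244])]
top mark []
top rail_mid []
wrist hanger_edge [(0.56, [0.607, 0.178, 0.054])]
wrist hanger_hook [(0.67, [0.608, 0.175, 0.197])]
wrist hanger_tab [(0.74, [0.609, 0.178, 0.238])]
wrist mark []
wrist rail_mid []
```

View pics/s8c.png

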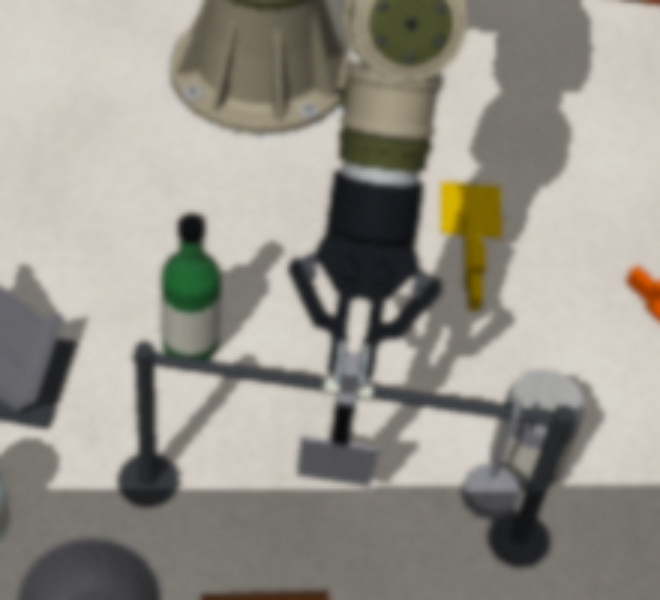

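The hook covers the middle of the band, with pale ends showing on both sides at (330,385) and (365,390). Release and withdraw.

Call:
{"method": "drive_tool", "body": {
  "deltas": [
    [[0,0,0,0,0,0,0.8],[0,0,0,0,0,0,0.6],[0,0,0,0,0,0,0.3],[0,0,0,0,0,0,0],[0,0,0,0,0,0,0],[0,0,0,0,0,0,0],[0,0,0,0,0,-10,0],[0,0,0,0,0,-20,0],[0,0,0,0,0,-40,0],[0,0,0,0,0,-40,0],[0,0,0,0,0,-40,0],[0,0,0,0,0,0,0]]
  ]
}}

```text
time: 30.3
position: [0.5227, 0.176, 0.3519]
orientation: [-0.032, 2.489, 0.017]
contact_force: [0.5, 0.5, 0.8]
opening: 0.0855
```

Call:
{"method": "drive_tool", "body": {
  "deltas": [
    [[0,0,0,0,0,0,0],[0,0,0,0,0,0,0],[0,0,0,0,0,0,0],[0,0,0,0,0,0,0],[0,0,0,0,0,0,0],[0,0,0,0,0,0,0],[0,0,0,0,0,0,0],[0,0,0,0,0,0,0],[0,0,0,0,0,0,0],[0,0,0,0,0,0,0],[0,0,0,0,0,0,0],[0,0,0,0,0,0,0]]
  ]
}}

```text
time: 31.5
position: [0.5228, 0.1753, 0.3441]
orientation: [-0.032, 2.499, 0.013]
contact_force: [0.6, -0.1, 0.2]
opening: 0.0852
```

```bash
python3 v.py s9c.png
python3 - <<'E'
from h import *
s=snap('wrist'); cv2.imwrite('pics/w9.png',s['color'][...,::-1]); P,uv=pts(s); col=s['color'][uv[:,1],uv[:,0]].astype(int)
m=(abs(P[:,2]-.2)<.01)&(abs(P[:,0]-.601)<.02)&(abs(P[:,1]-.18)<.05)&(col.min(1)>120); print('band y',np.percentile(P[m,1],[2,98]))
m=(P[:,2]>.21)&(P[:,2]<.26)&(abs(P[:,0]-.6)<.05)&(abs(P[:,1]-.18)<.05); print('hook/tab y',np.percentile(P[m,1],[2,50,98]),'z',P[m,2].max())
snap('scene')
for l in ['plain_turner','oil_bottle','sauce_jar','mug','tomato_can','bowl','dough_cutter']: print(l,[np.round(d['at'],3).tolist() for d in bot.tip_of('scene',l)][:1])
E
```

```text
31.5 p [0.5228 0.1753 0.3441] x [-0.8   -0.02  -0.599] z [ 0.599  0.017 -0.801] j [ 0.25 -0.23 -0.46  0.71 -0.13  0.18] F [ 0.6 -0.1  0.2] open 0.0852
pred hook [0.5117 0.1751 0.3197] edge [0.5106 0.1753 0.1718] x_h [0.143 0.002 0.99 ] z_h [-0.989 -0.026  0.143]
scene hanger_edge [(0.76, [0.581, 0.18, 0.058])]
scene hanger_hook [(0.64, [0.601, 0.174, 0.201]), (0.61, [0.61, 0.179, 0.146])]
scene hanger_tab [(0.65, [0.616, 0.177, 0.239]), (0.42, [0.602, 0.175, 0.201])]
scene mark [(0.55, [0.604, 0.179, 0.196])]
scene rail_mid [(0.65, [0.6, 0.178, 0.201])]
top hanger_edge [(0.71, [0.594, 0.177, 0.055])]
top hanger_hook [(0.68, [0.604, 0.179, 0.206])]
top hanger_tab []
top mark [(0.51, [0.601, 0.177, 0.199])]
top rail_mid []
wrist hanger_edge [(0.67, [0.59, 0.178, 0.058])]
wrist hanger_hook [(0.58, [0.605, 0.178, 0.199])]
wrist hanger_tab [(0.89, [0.614, 0.175, 0.234])]
wrist mark [(0.76, [0.599, 0.178, 0.196])]
wrist rail_mid []
band y [0.15749865 0.19647298]
hook/tab y [0.16929732 0.17666685 0.18400449] z 0.25162551803285094
plain_turner [[0.46, -0.406, -0.0]]
oil_bottle [[0.432, 0.007, -0.0]]
sauce_jar [[0.694, -0.148, 0.003]]
mug [[0.68, -0.328, 0.001]]
tomato_can [[0.507, 0.356, 0.003]]
bowl [[0.505, 0.359, 0.004]]
dough_cutter [[0.753, 0.14, -0.002]]
```

View pics/w9.png

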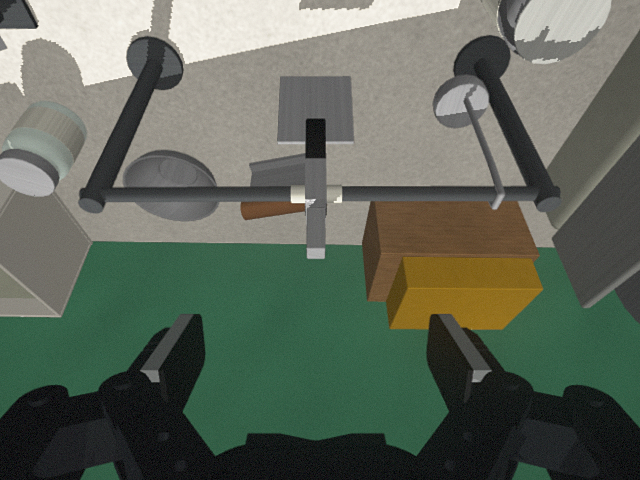

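The wrist view shows the turner hanging at (315,195), centred on the band (292–342). Give it a moment more to settle, then hand in.

Call:
{"method": "drive_tool", "body": {
  "deltas": [
    [[0,0,0,0,0,0,0],[0,0,0,0,0,0,0],[0,0,0,0,0,0,0],[0,0,0,0,0,0,0],[0,0,0,0,0,0,0],[0,0,0,0,0,0,0],[0,0,0,0,0,0,0],[0,0,0,0,0,0,0],[0,0,0,0,0,0,0],[0,0,0,0,0,0,0],[0,0,0,0,0,0,0],[0,0,0,0,0,0,0]]
  ]
}}

```text
time: 34.05
position: [0.5228, 0.1753, 0.3441]
orientation: [-0.032, 2.499, 0.013]
contact_force: [0.0, 0.5, 0.1]
opening: 0.0856
```

Run:
```python
from h import *
def g():
    s=snap('wrist'); P,uv=pts(s); m=(P[:,2]>.045)&(P[:,2]<.12)&(abs(P[:,0]-.6)<.05)&(abs(P[:,1]-.18)<.045); return np.round(P[m].mean(0),4)
print(g()); [g() for _ in range(4)]; print(g()); show(); print(bot.job_done())
```

```text
[0.5924 0.1765 0.0885]
[0.5924 0.1764 0.0885]
34.35 p [0.5228 0.1753 0.3442] x [-0.8   -0.02  -0.599] z [ 0.599  0.017 -0.801] j [ 0.25 -0.23 -0.46  0.71 -0.13  0.18] F [-0.2 -0.2 -1. ] open 0.0854
the job is handed in; nothing more can be done
None
```

The turner now hangs at the middle of the band. I leaned it on the rest and let go, then took it again by its top tab. I hooked it over the bar 89 mm short of the band on the side away from the ladle and slid it along without lifting. The job was handed in at about 34 s.

**Last checks:**
- **Position along the bar:** the hook's middle is at y ≈ 0.1767 and the band's middle at ≈ 0.177, both from the wrist camera's depth.
- **Rest:** the blade did not move across 0.3 s, tipped about 0.17 rad, with the gripper open and clear.
- **Bystanders:** six of the seven were found within about 6 mm of where they started.

**Disagreements:**
- The network's last answer for the bowl was wrong: it pointed at the tomato can. In the wrist picture the bowl looks to be where it was, but I have no measured position for it.
- The cameras differed by 2–7 mm in x on where the bar and hook lay. The contact force showed the hook sitting off the bar's centre by about 2 mm, and I corrected that before sliding.

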